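Register a row of relief blanks in the carving jig

ROBOT

A 6-joint arm with a two-finger parallel gripper is mounted at the origin on the work surface. World frame = base frame: x ahead of the robot, y to its left, z up, the work surface at z = 0. Lengths are in m, angles in rad, forces in N, time in s.
With the tool pointing down it reaches from about 0.3 to 0.75 m from the base axis. Payload 8.5 kg.
Tool frame: the origin (TCP) lies midway between the tips of the shut fingers; the grasp point (between the pads) lies 19 mm behind it; z points along the fingers, y is the direction in which the jaws open and shut (so a half turn about z gives the same grasp; the last joint's range is limited). The gripper opens to 85 mm and grips with 20 to 120 N. Pads are 22 mm wide; open, the fingers measure 114 mm over their backs; the gripper's body (76 mm by 85 mm) begins 54 mm behind the grasp point. The pads swing forward as they close: fully open they stand 13 mm farther back than shut.
Start: joints at [-1.483, 0.381, 1.297, -0, 1.464, -0.215], TCP at [0.164, -0.525, 0.231] pointing down, gripper open.
Joint ranges: [-3.11, 3.11], [-0.89, 2.33], [0.22, 2.48], [-1.42, 4.56], [0.17, 2.85], [-2.88, 2.88]. Speed limits (rad/s): [2.39, 2.39, 3.14, 3.14, 3.14, 3.14].

INTERFACE

Orientations are given as a rotation vector (axis times angle).
In Python, from plant import robot gives the robot as it stands. Calls block until the motion is done:
- robot.reach(position, orientation): joint-space move of the TCP to a pose.
- robot.move_linear(position, ori=None, v=0.15, threshold=None): straight line of the TCP; ori=None keeps the orientation; v is the mean speed in m/s. With threshold (N) it stops when the force on the tool has changed by that much, and returns True; else False.
- robot.movej(angles): joint-space move.
- robot.gripper_open() and robot.close_gripper(): open the fingers fully, or close them until they stop; the grip force is fixed at half the most.
- robot.sleep(seconds).
- robot.solve_ik(position, orientation): joint angles nearest the present ones, or None.
- robot.snapshot(name): name is "scene" or "top" or "wrist"; returns the picture (384x512x3 uint8, blue, green, red); there is no depth.
- robot.get_calibration(name): a dict with "vertical_fov" (degrees; the focal length in pixels is half the picture's height over the tangent of half this angle, whatever the lens; pixels are square), "cx", "cy" (the principal point, pixels), "extrinsics" (4x4, takes a point from camera to world coordinates). Camera axes: x right, y down, z forward; pixel columns grow to the right and rows downward; lengths in m; the calibration is good to about 2 mm. A picture is of the moment at which its call begins: read the wrist's pose just before it. get_calibration takes no time and is no camera call; for the wrist camera it gives the pose at the moment of the call.
A pose or a line that the arm cannot do raises robot.MotionError and nothing moves.
- robot.hand_in(): hands the job in, once; it reports no verdict.
Readings, each from a call of its own:
- robot.get_time(): time.
- robot.get_joint_pos(): joint angles.
- robot.get_qd(): joint speeds.
- robot.get_tau(): joint torques, N m.
- robot.get_position(): TCP position.
- robot.get_ee_rot(): TCP orientation.
- robot.get_ft_force(): force on the tool from outside, world axes, zero at the start.
- robot.get_ft_torque(): the same for the moment, N m.
- robot.get_grip_width(): finger opening in m.
Only numpy, scipy, OpenCV 4.12 (cv2) and the standard library are available. Lean on these libraries where they do the work, as an engineer would, in place of code of your own. Each camera call takes 0.05 s, during which the arm holds its last target. There are 200 camera calls.

TASK

Four pear-wood blanks stand in a row, touching, in the channel of the carving jig. With the fingertips push on the last blank only, the one at the channel's open end, so that all four slide together as one row until the first stands against the dark steel end stop, without lifting any of them. Then push the brass bolt by its tab, fully home across the channel behind the row, and leave the spare blank, the blue tin and the graver where they are.

Things in the scene. Friction and masses are not known exactly. Their poses are not given: they have to be found in the camera images.
- jig: Carving jig fixed to the bench: dark board 12 mm thick with an open-topped channel along its y. Origin on the bench below the channel's mid-width; z up. Channel floor 12 mm above the bench, 42 mm wide (x -21 to 21 mm) between aluminium fences 10 mm wide, tops 24 mm above the bench. Steel end stop: working face at y = -170 mm, top at 48 mm. Fences end at y = 150 mm, board at 170 mm; that end is open.
- stop (a point): Point on the working face of the end stop, on the channel's centre line at floor level (jig x 0, y -170 mm, 12 mm above the bench); axes as the jig's. With the row home the blanks' origins lie at y = 18, 54, 90 and 126 mm from it.
- blank_a: Pear-wood blank, 40 mm across the channel, 36 mm along it: a 32 mm high block with a raised round boss on top (28 mm across, 6 mm high), about 40 g. Origin: centre of its underside; z up, y along the channel. First of the row, nearest the end stop; 50 to 110 mm of free channel separate it from the stop at the start.
- blank_b: Pear-wood blank, 40 mm across the channel, 36 mm along it: a 32 mm high block with a raised round boss on top (28 mm across, 6 mm high), about 40 g. Origin: centre of its underside; z up, y along the channel. Second of the row.
- blank_c: Pear-wood blank, 40 mm across the channel, 36 mm along it: a 32 mm high block with a raised round boss on top (28 mm across, 6 mm high), about 40 g. Origin: centre of its underside; z up, y along the channel. Third of the row.
- blank_d: Pear-wood blank, 40 mm across the channel, 36 mm along it: a 32 mm high block with a raised round boss on top (28 mm across, 6 mm high), about 40 g. Origin: centre of its underside; z up, y along the channel. Last of the row, at the open end: the one to push. Its free face is the +y one.
- bolt (a joint): Travel of the brass bolt along the jig's +x, in m: 0 withdrawn, 0.045 fully home at its own stop (nose 33 mm into the channel). Starts at 0 to 0.009; about 2 N of friction; stays where left. Bar 12 mm wide, 26 to 36 mm above the bench, centred on jig y = -15 mm: it passes 5 mm behind a row that is home and is blocked by one that is not.
- bolt_tab (a point): Centre of the outer (-x) face of the bolt's upright tab, the face to push to the jig's +x; at jig x = -116 mm plus the bolt's travel, 46 mm above the bench; axes as the jig's. Tab 28 mm wide along y, 8 mm thick, 26 to 66 mm above the bench. The bolt runs in a steel guide (jig x -50 to -34 mm, y -28 to -2 mm, top 42 mm above the bench).
- spare: A fifth, identical blank standing on the bench beyond the jig; not part of the work. Origin: centre of its underside.
- tin: Blue wax tin, 56 mm across, 40 mm tall, on the bench beyond the jig; not part of the work. Origin: centre of its underside.
- graver: Palm graver with a mushroom wooden handle, lying on the bench on the robot's side of the jig, 110 mm long along its x (handle at -x), 30 mm tall; not part of the work. Origin: on the bench below the middle of its length.
Things that resemble listed ones, but are neither listed nor needed, are in the scene too. Leave any purple or turquoise look-alike of the blank_d alone. What is shaped like the blank_b but purple is not meant.

How it is judged:
On the way, in this order (a step that is already met when the one before it is completed fails the run):
1. the whole row is home against the end stop, the bolt not yet across (y of blank_a in the frame of stop below 0.021 m and z of blank_a in the frame of stop between -0.004 and 0.004 m and angle between each of blank_a, blank_b, blank_c, blank_d's own z axis and vertical below 0.1 rad and y of blank_b in the frame of stop below 0.057 m and z of blank_b in the frame of stop between -0.004 and 0.004 m and y of blank_c in the frame of stop below 0.093 m and z of blank_c in the frame of stop between -0.004 and 0.004 m and y of blank_d in the frame of stop below 0.129 m and z of blank_d in the frame of stop between -0.004 and 0.004 m and value of joint bolt below 0.02 m), for 0.2 s.
2. the bolt is fully home behind the row (value of joint bolt above 0.041 m), for 0.2 s.
At the end, for the whole second after the job is handed in: All four blanks stand upright on the channel floor, each within 3 mm of its place in a closed row against the end stop and at rest; the bolt is within 4 mm of fully home; the spare blank, tin and graver are within 12 mm of where they were (y of blank_a in the frame of stop below 0.021 m and z of blank_a in the frame of stop between -0.004 and 0.004 m and angle between each of blank_a, blank_b, blank_c, blank_d's own z axis and vertical below 0.1 rad and y of blank_b in the frame of stop below 0.057 m and z of blank_b in the frame of stop between -0.004 and 0.004 m and y of blank_c in the frame of stop below 0.093 m and z of blank_c in the frame of stop between -0.004 and 0.004 m and y of blank_d in the frame of stop below 0.129 m and z of blank_d in the frame of stop between -0.004 and 0.004 m and value of joint bolt above 0.041 m and linear speed of each of blank_a, blank_b, blank_c, blank_d below 0.02 m/s and distance of each of spare, tin, graver from where it was at the start of the episode below 0.012 m); the robot touches nothing.
It fails at once if a blank is lifted or tipped out of the channel (z of any of blank_a, blank_b, blank_c, blank_d in the frame of stop above 0.008 m or angle between any of blank_a, blank_b, blank_c, blank_d's own z axis and vertical above 0.35 rad).
It fails at once if the row comes apart: a gap of more than 8 mm opens between neighbours (distance between blank_a and blank_b above 0.044 m or distance between blank_b and blank_c above 0.044 m or distance between blank_c and blank_d above 0.044 m).
It fails at once if the robot presses on a blank other than the last one (over 1 N) (contact force between any of the fingers, the arm and blank_a above 1 N or contact force between any of the fingers, the arm and blank_b above 1 N or contact force between any of the fingers, the arm and blank_c above 1 N).
It fails at once if the spare blank, the tin or the graver is disturbed (moved over 12 mm) (distance of any of spare, tin, graver from where it was at the start of the episode above 0.012 m).
It also fails if it takes over 45 s, if anything falls off the work surface, if the arm or the gripper's body presses on something with over 40 N, if the wrist force passes 120 N, or if a joint passes its speed limit or range.

## Working session

There is one attempt and no reset: what is moved stays moved. The work goes in short steps, each a Python script; the robot and the scene stay as the last script left them, time stands still between calls to the robot, and variables do not carry over. Pictures are saved under pics/ and viewed, about 8 in all and at most 12, crops included, and the job is handed in when it is done.

```bash
mkdir -p pics; python3 - <<'E'
from plant import robot
import cv2,numpy as np
for n in("top","scene"):
    i=robot.snapshot(n);cv2.imwrite(f"pics/{n}0.png",i)
    c=robot.get_calibration(n);print(n,c["vertical_fov"],c["cx"],c["cy"],np.round(c["extrinsics"],4).tolist())
print(robot.get_time(),robot.get_ee_rot(),robot.get_position())
a=cv2.imread("pics/top0.png")
cv2.imwrite("pics/top0b.png",cv2.resize(a,(800,600),interpolation=cv2.INTER_CUBIC))
E
```

```text
top 53.72818465240696 258.98194422813157 188.883306935482 [[0.0109, -0.9839, 0.1782, 0.4253], [-0.9999, -0.0112, -0.0005, -0.0201], [0.0025, -0.1782, -0.984, 0.8079], [0.0, 0.0, 0.0, 1.0]]
scene 54.34068253019738 256.66008315711167 188.4660383131562 [[-0.57, 0.6233, -0.5354, 0.8827], [0.8216, 0.4389, -0.3637, 0.2267], [0.0084, -0.6472, -0.7623, 0.555], [0.0, 0.0, 0.0, 1.0]]
0.1 [-3.10441696e+00 -4.73652775e-01 -1.32793150e-04] [ 0.16397331 -0.52473025  0.23079771]
```

View pics/top0b.png

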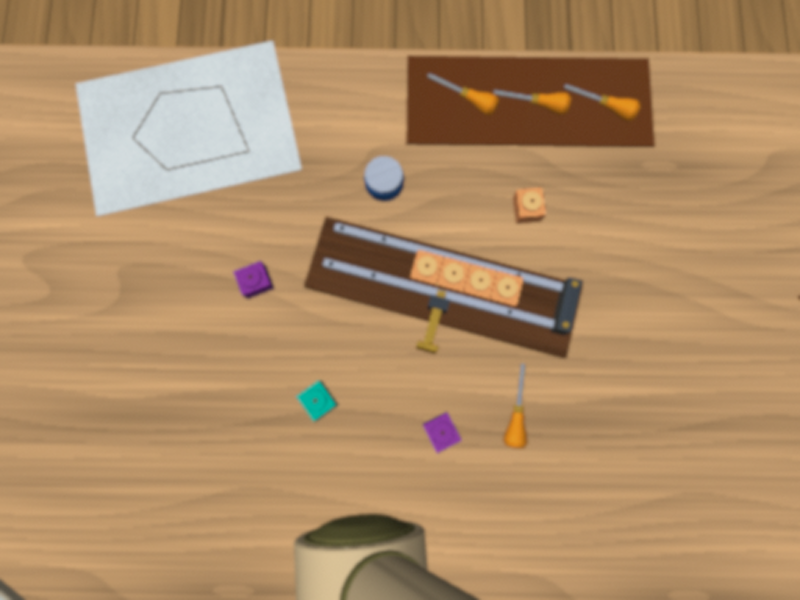

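View pics/scene0.png

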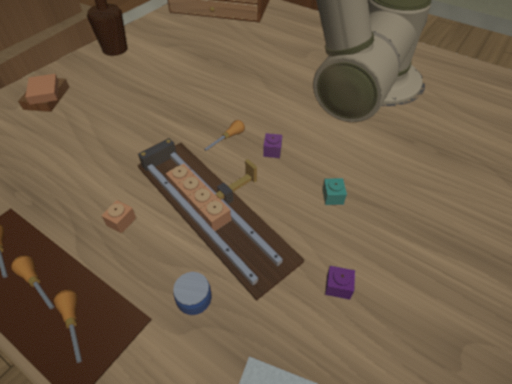

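The top view (800x600) shows the jig at (305–580, 218–355), with the stop on the right at (568,305) and the open end on the left. The four blanks are at (427,265) to (507,287), so blank_d is the leftmost at (427,265). The bolt tab is at (428,347), the spare at (531,203), the tin at (384,177) and the graver at (517,410). The purple blocks at (253,279) and (442,432) and the turquoise one at (318,400) are the look-alikes. blank_d is the pear-wood one in the channel at the open end. Next is an enlarged crop to confirm that.

```bash
python3 - <<'E'
import cv2
a=cv2.imread("pics/top0.png")[130:235,190:385]
cv2.imwrite("pics/crop1.png",cv2.resize(a,None,fx=4,fy=4,interpolation=cv2.INTER_CUBIC))
E
```

```text
(no output)
```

View pics/crop1.png

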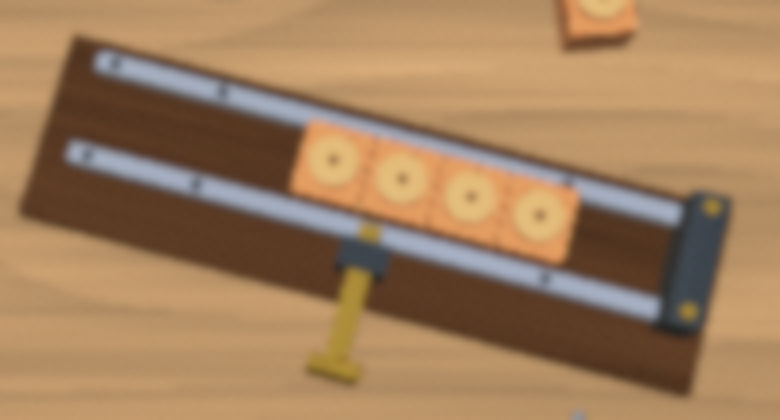

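Confirmed: four pear-wood blanks stand touching in the channel, with bosses (crop px) at (333,160), (402,179), (470,197) and (539,215). blank_d is at (333,160). The fence ends are at (95,60) and (67,151), the stop screws at (712,207) and (688,311), and the tab at about (333,367).

```bash
cat > h.py <<'E'
import numpy as np
from plant import robot
def cam(n="top"):
    c=robot.get_calibration(n);return 192/np.tan(np.radians(c["vertical_fov"]/2)),c["cx"],c["cy"],np.array(c["extrinsics"])
def ray(px,z,C):
    f,cx,cy,E=C;d=E[:3,:3]@[(px[0]-cx)/f,(px[1]-cy)/f,1];o=E[:3,3]
    return o+d*(z-o[2])/d[2]
def crop1(p):return ((p[0]+.5)/4-.5+190,(p[1]+.5)/4-.5+130)
E
python3 - <<'E'
from h import *
from scipy.optimize import least_squares
C=cam();P=lambda p,z:ray(crop1(p),z,C)[:2]
B=np.array([P(p,.05) for p in[(333,160),(402,179),(470,197),(539,215)]])
print("boss",B.round(4),np.linalg.norm(np.diff(B,axis=0),axis=1))
F=[P((95,60),.024),P((67,151),.024)]
K=[P((78,36),.012),P((22,212),.012),P((690,395),.012)]
S=[P((712,207),.048),P((688,311),.048)]
print("F",np.round(F,4),np.linalg.norm(F[0]-F[1]),"K",np.round(K,4),"S",np.round(S,4))
T=P((333,364),.066);print("tab",T)
def toJ(q,p):
    c,s=np.cos(q[2]),np.sin(q[2]);return np.array([[c,s],[-s,c]])@(np.asarray(p)-q[:2])
def r(q):
    o=[toJ(q,b)[0] for b in B]
    o+=list(toJ(q,F[0])-[.026,.15])+list(toJ(q,F[1])-[-.026,.15])+[toJ(q,K[0])[1]-.17,toJ(q,K[1])[1]-.17]
    return o
s=least_squares(r,[.5,0,0]);q=s.x;print("q",q,np.round(s.fun,4))
for n,X in(("B",B),("F",F),("K",K),("S",S),("T",[T])):print(n,np.round([toJ(q,x) for x in X],4).tolist())
for n,p,z in(("spare",(531,200),.038),("tin",(384,172),.04),("gravtip",(521,366),.005),("gravend",(515,446),.015)):
    w=ray((p[0]/1.5625,p[1]/1.5625),z,C);print(n,w.round(3),toJ(q,w[:2]).round(3))
E
```

```text
boss [[ 0.6031 -0.0485]
 [ 0.5935 -0.0839]
 [ 0.5845 -0.1186]
 [ 0.5755 -0.1536]] [0.03662208 0.03584352 0.03618919]
F [[0.6627 0.0785]
 [0.6124 0.0917]] 0.05201078810537715 K [[ 0.6799  0.0897]
 [ 0.5815  0.1163]
 [ 0.4878 -0.2376]] S [[ 0.5811 -0.2426]
 [ 0.5273 -0.2283]]
tab [ 0.49679741 -0.04836233]
q [ 0.59926341 -0.06220797 -0.25473225] [ 0.0002 -0.0001 -0.0001  0.0001 -0.      0.0021 -0.      0.0023 -0.0027
 -0.0017]
B [[0.0002, 0.0142], [-0.0001, -0.0224], [-0.0001, -0.0583], [0.0001, -0.0944]]
F [[0.026, 0.1521], [-0.026, 0.1523]]
K [[0.0397, 0.1673], [-0.0621, 0.1683], [-0.0637, -0.1978]]
S [[0.0279, -0.1791], [-0.0278, -0.1789]]
T [[-0.1026, -0.0124]]
spare [ 0.698 -0.191  0.038] [ 0.128 -0.1  ]
tin [0.735 0.01  0.04 ] [0.114 0.104]
gravtip [ 0.475 -0.178  0.005] [-0.091 -0.144]
gravend [ 0.371 -0.166  0.015] [-0.195 -0.158]
```

The fit agrees with the known sizes: fence spacing is 52.0 mm, boss pitch is 36 mm and residuals are within 2.7 mm. The free channel is about 58 mm and the bolt travel about 9 mm. I'll move in now.

```bash
cat >> h.py <<'E'
from scipy.spatial.transform import Rotation as Ro
q=np.array([.59926,-.06221,-.25473]);c,s=np.cos(q[2]),np.sin(q[2])
def W(x,y,z):return np.array([q[0]+c*x-s*y,q[1]+s*x+c*y,z])
def J(p):d=np.asarray(p)[:2]-q[:2];return np.array([c*d[0]+s*d[1],-s*d[0]+c*d[1],p[2]])
def ori(sg):
    y=sg*np.array([c,s,0]);z=np.array([0,0,-1.]);return Ro.from_matrix(np.c_[np.cross(y,z),y,z]).as_rotvec()
E
python3 - <<'E'
from h import *
import cv2
g=[robot.solve_ik(W(0,.09,.13),ori(k)) for k in(1,-1)];print(g)
k=min((a for a in(0,1) if g[a] is not None),key=lambda a:abs(g[a][5]));o=ori((1,-1)[k]);print(k)
robot.close_gripper()
robot.reach(W(0,.09,.15),o)
robot.move_linear(W(0,.09,.022),v=.12)
print(robot.get_time(),J(robot.get_position()),robot.get_ft_force(),robot.get_grip_width())
t=robot.move_linear(W(0,.03,.022),v=.04,threshold=6)
print(t,robot.get_time(),J(robot.get_position()),robot.get_ft_force())
cv2.imwrite("pics/s1.png",cv2.resize(robot.snapshot("scene")[120:300,110:320],None,fx=3,fy=3,interpolation=cv2.INTER_CUBIC))
E
```

```text
[array([-1.49921928e-01,  5.89034413e-01,  1.24004951e+00, -4.44089210e-16,
        1.31250873e+00,  1.04808072e-01]), None]
0
4.6333 [0.00042989 0.09004206 0.02276961] [ 0.69487812  0.64611581 -0.39071823] -0.00019061861630955776
False 6.2833 [5.28314055e-06 3.00887126e-02 2.19955967e-02] [-0.14284768 -0.63497044  0.67878879]
```

View pics/s1.png

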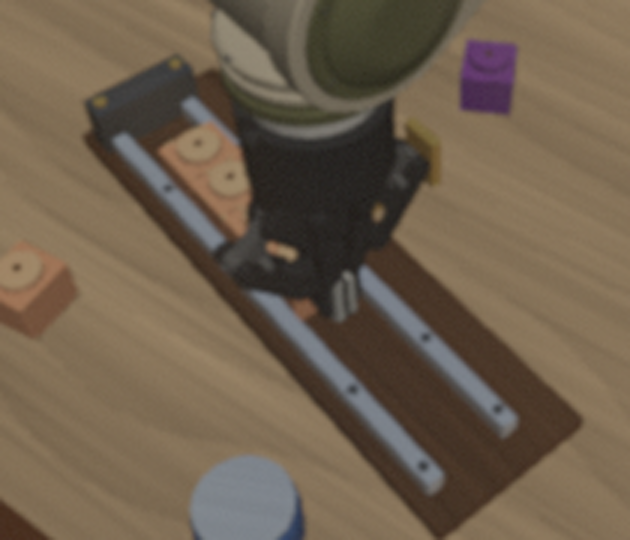

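The shut fingertips stand in the channel at the free face of blank_d, and all the linkage is clear. I'll continue the slow push to the stop.

```bash
python3 - <<'E'
from h import *
import cv2
t=robot.move_linear(W(0,-.024,.022),v=.03,threshold=8)
print(t,robot.get_time(),J(robot.get_position()),robot.get_ft_force())
robot.move_linear(W(0,.06,.022),v=.1)
robot.move_linear(W(0,.08,.16),v=.2)
g=robot.solve_ik(W(-.17,-.015,.15),Ro.from_matrix(Ro.from_rotvec([0,0,np.pi/2]).as_matrix()@Ro.from_rotvec(ori(1)).as_matrix()).as_rotvec());print(g)
cv2.imwrite("pics/t2.png",cv2.resize(robot.snapshot("top")[130:235,190:385],None,fx=4,fy=4,interpolation=cv2.INTER_CUBIC))
print(robot.get_time())
E
```

```text
True 7.675 [-9.24615016e-05 -1.43395545e-02  2.17748976e-02] [0.64153364 1.58508528 1.86267186]
[-0.35374021  0.2655817   1.73887182  0.          1.13713913 -1.66980654]
9.4667
```

View pics/t2.png

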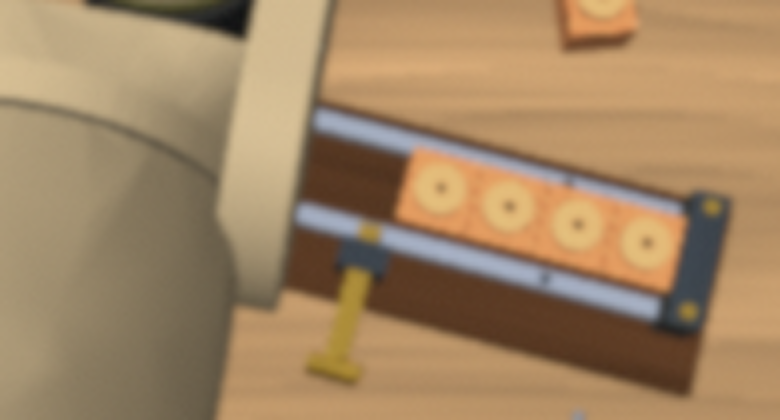

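The row is against the stop (bosses at crop px (441,188) to (647,242)). There is no gap at the steel face, and the fence is clear where the bolt crosses. I'll check this numerically, then push the tab.

```bash
python3 - <<'E'
from h import *
import cv2
C=cam()
b=[J(ray(crop1(p),.05,C)) for p in[(441,188),(510,206),(578,224),(647,242)]]
print(np.round(b,4).tolist())
o=(Ro.from_rotvec([0,0,np.pi/2])*Ro.from_rotvec(ori(1))).as_rotvec()
robot.move_linear(W(-.06,.06,.17),v=.25)
robot.reach(W(-.155,-.013,.15),o)
robot.move_linear(W(-.155,-.013,.05),v=.12)
print(robot.get_time(),J(robot.get_position()))
t=robot.move_linear(W(-.074,-.013,.05),v=.04,threshold=12)
print(t,robot.get_time(),J(robot.get_position()),robot.get_ft_force())
cv2.imwrite("pics/s3.png",cv2.resize(robot.snapshot("scene")[120:300,110:320],None,fx=3,fy=3,interpolation=cv2.INTER_CUBIC))
E
```

```text
[[0.0006, -0.0428, 0.05], [0.0007, -0.0791, 0.05], [0.0007, -0.1147, 0.05], [0.0009, -0.1507, 0.05]]
12.3833 [-0.15465071 -0.01300078  0.0504656 ]
True 14.05 [-0.08135645 -0.01299308  0.04945668] [ 0.3560615  -0.07753358 -0.02027207]
```

View pics/s3.png

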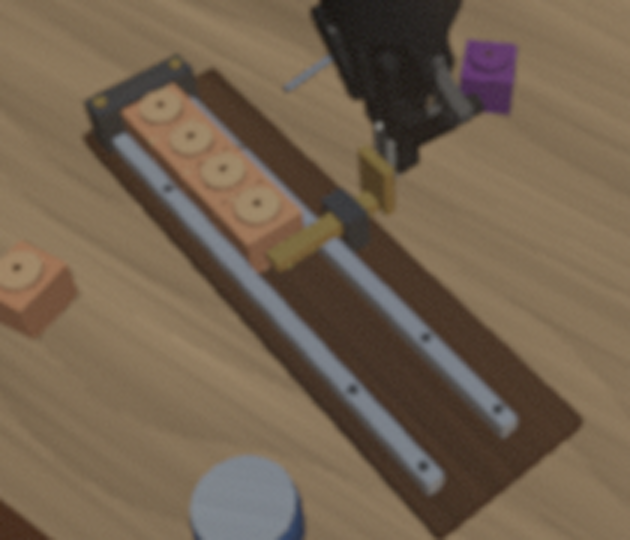

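The bolt is across the channel behind the row. It stopped at TCP x = -81.4 mm, against -82 mm expected. I'll withdraw and do a last check from the top.

```bash
python3 - <<'E'
from h import *
import cv2
robot.sleep(.2)
robot.move_linear(W(-.15,-.013,.05),v=.1)
robot.move_linear(W(-.15,-.013,.2),v=.2)
robot.reach([.2,-.45,.25],robot.get_ee_rot())
cv2.imwrite("pics/t4.png",cv2.resize(robot.snapshot("top")[95:295,180:390],None,fx=2.9,fy=2.9,interpolation=cv2.INTER_CUBIC))
print(robot.get_time(),robot.get_ft_force())
E
```

```text
17.8417 [-0.5123313  -0.43806906  0.2405256 ]
```

View pics/t4.png

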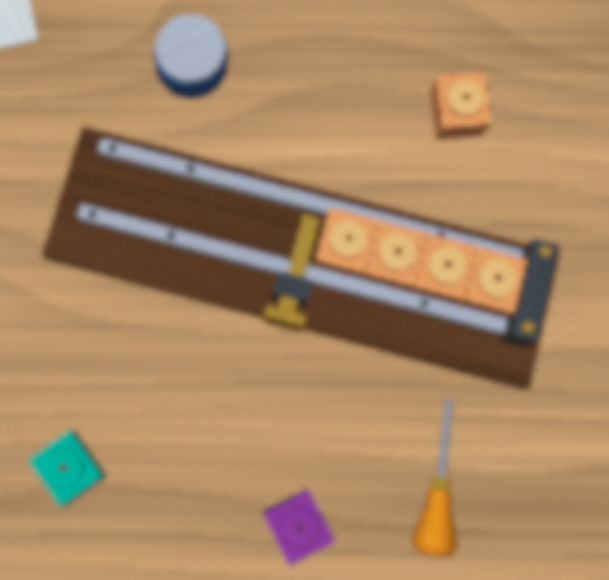

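The row is closed against the stop at (535,290) and the bolt lies across behind it, with its nose at (311,214) and tab at (286,316). The tin, spare and graver are where they were. I'll do one numeric bolt check and then hand in.

```bash
python3 - <<'E'
from h import *
C=cam();P=lambda p,z:J(ray((p[0]/2.9+180-.33,p[1]/2.9+95-.33),z,C)).round(4)
t=P((286,313),.066);n=P((311,214),.036);print("tab",t,"travel",t[0]+.112,"nose",n)
if n[0]>.006: robot.hand_in();print("handed in",robot.get_time())
E
```

```text
tab [-0.0654 -0.0136  0.066 ] travel 0.0466 nose [ 0.0137 -0.0131  0.036 ]
the job is handed in; nothing more can be done
the job is handed in; nothing more can be done
```

The job is done and handed in, at about 18 s of the 45 s allowed. With shut fingertips I pushed blank_d until all four blanks stood against the end stop. I then backed off and pushed the bolt home by its tab.

- **Row:** after the push, the bosses measured 36 mm apart. By my measurement, blank_a stood about 19 mm from the stop face, against 18 mm when home. My jig fit reads y about 2 mm too high, so this fits a row that is home. The last picture shows the row closed against the stop.
- **Bolt:** travel measured about 46.6 mm from the tab, against 45 mm when fully home. The nose measured at jig x 13.7 mm, against 12 mm expected. Both are within camera error, and the arm stopped on contact within 1 mm of the expected position.
- **Other items:** the spare blank, tin, graver and look-alikes look unmoved in the last picture; I did not re-measure them. The robot was clear of everything at the end.

No check failed; the differences above were 2 mm or less.

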